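# Uncap the sample cell and index the filling spout over it

## Robot

A 6-joint arm with a two-finger parallel gripper is mounted at the origin on the work surface. World frame = base frame: x ahead of the robot, y to its left, z up, the work surface at z = 0. Lengths are in m, angles in rad, forces in N, time in s.
With the tool pointing down it reaches from about 0.35 to 0.85 m from the base axis. Payload 8.1 kg.
Tool frame: the origin (TCP) lies at the very end of the fingers, on their centre line; the grasp point (between the pads) lies 19 mm behind it; y points along the fingers, z is the direction in which the jaws open and shut, and the axes are right-handed (so a half turn about y gives the same grasp; the last joint's range is limited). The gripper opens to 85 mm and grips with 20 to 120 N. Pads are 22 mm wide; open, the fingers measure 114 mm over their backs; the gripper's body (76 mm by 85 mm) begins 54 mm behind the grasp point. The pads swing forward as they close: fully open they stand 13 mm farther back than shut.
Start: joints at [-1.228, 0.13, 1.488, -0, 1.523, -0.085], TCP at [0.249, -0.546, 0.231] pointing down, gripper open.
Joint ranges: [-2.96, 2.96], [-0.89, 2.26], [0.02, 2.5], [-1.34, 4.48], [0, 2.73], [-2.66, 2.66]. Speed limits (rad/s): [2.39, 2.39, 2.79, 3.14, 3.14, 3.14].

## Interface

Orientations are given as a unit quaternion [w, x, y, z].
In Python, from station import arm, read_camera gives the robot as it stands.
- The arm moves only by the shell command python3 -m pendant 'ROWS' [FORCE]. ROWS is JSON, one flat list of numbers, 7 for each row, row after row: the shift along the tool's x, y, z in m, then the turn, a rotation vector about the tool's x, y, z in rad, then the opening, from 0 (shut) to 1 (fully open). In form: [x, y, z, wx, wy, wz, grip, x, y, z, wx, wy, wz, grip, ...]. A call has 1 to 10 rows; each row shifts and turns the commanded pose from where the row before left it, along the tool's axes as they then stand; what a row does not reach is not made up. A row lasts 1/10 s, in which the tool goes at most 50 mm and 8.59 degrees, less where a joint would pass 70% of its speed; a pose out of reach is approached as far as the arm can. A call with a gripper value outside its range is refused whole. The fingers move at their own pace and stop on an object; FORCE is the grip in N (left out, the last holds). Time passes only in rows, so rows that do not move let the fingers close. It gives the time, the measured TCP pose, the force and the opening at its end, in the units of the state.
- arm.read_state(): the state, without advancing time (a new reading comes with each control period).
- read_camera(name): name is "scene" or "top" or "wrist"; returns a dict with "color" (420x560x3 uint8, red, green, blue), "mtx" (3x3 intrinsics, pixels), "R" (3x3) and "t" (3): a world point X has camera coordinates R X + t; the wrist camera has in their place "T_tool_cam" (4x4, takes a point from camera to tool coordinates, whose origin is the TCP and whose axes are the tool frame's). Camera axes: x right, y down, z forward; pixel columns grow to the right and rows downward; lengths in m; the calibration is good to about 2 mm. A picture is of the moment at which its call begins: read the wrist's pose just before it. There is no depth.
- arm.hand_in(): hands the job in, once; it reports no verdict.
The state is a dict: "time_s": time; "q": joint angles; "dq": joint speeds; "joint_efforts": joint torques, N m; "tool_pos": TCP position; "eef_rot": TCP orientation; "contact_force": force on the tool from outside, world axes, zero at the start; "moment": the same for the moment, N m; "grip_width": opening from 0.0 (shut) to 1.0 (fully open).
Only numpy, scipy, OpenCV 4.12 (cv2) and the standard library are available. Lean on these libraries where they do the work, as an engineer would, in place of code of your own. Each camera call takes 0.05 s, during which the arm holds its last target. There are 200 camera calls.

## Task

Get the soil cell ready for filling: on the cell that has a screw cap on a swing arm, twist the cap anticlockwise until it is clear of the filler neck and swing it outwards, away from the middle of the rig, well past the neck. Then pull up the lock plunger on the spout carriage, slide the carriage along the rail to the next hole so that the spout stands over the open neck, and push the plunger fully home in that hole. Finish while still holding the plunger knob and keeping it pressed fully home (its spring lifts it if let go), and leave the loose things on the table where they are.

Things in the scene. Friction and masses are not known exactly. Their poses are not given: they have to be found in the camera images.
- rig: fixed rig: steel rail 410 mm long, 40 mm wide, top 118 mm above the table, along the rig's y axis on two green end posts. Origin on the table under the rail's middle hole; x points away from the robot at yaw 0, y left along the rail, z up. Three holes, 10 mm wide, at y = -130, 0, +130 mm; the carriage starts locked in the middle one
- cell: the fixed sample cell to be filled: metal drum 112 mm across, top plate at 60 mm, with a filler neck and a swing-arm cap on top. Origin on the table under its centre; heading as the rig. It stands at x -120, y +130 or -130 mm of the rig (this varies); a like cell without neck or cap stands at the other place
- filler_mouth (a point): centre of the mouth of the brass filler neck (28 mm outside, 20 mm bore), 75 mm above the table on the cell's axis
- cap_grip (a point): point on the cap's axis, 122 mm above the table when closed. The cap's round black grip is 38 mm in diameter and reaches from 19 mm below to 9 mm above this point. Below it the swing arm (top at 97 mm, fixed height, 101 mm at the pivot) runs to a pivot post 45 mm from the cap's axis towards the rail (+x of the rig); a brass disc and a plug hang below the arm
- cap_turn (a joint): turn of the cap in rad: 0 screwed down, grows anticlockwise seen from above, stop at 1.5. The cap rises 6 mm per rad; its plug sits 6 mm deep in the neck and blocks the swing until about 1.1 rad. Friction about 0.04 N m; it stays where it is left
- cap_arm (a joint): swing of the cap's arm about its vertical pivot in rad: 0 over the neck, grows anticlockwise seen from above, limits -1.3 and 1.3; the cap travels on a 45 mm radius. Outwards is negative for a cell on the rig's +y side, positive on its -y side; 0.8 or more outwards gives the spout room. Light friction; stays where left
- carriage (a joint): travel of the spout carriage along the rig's y in m: 0 at the middle hole, +0.13 and -0.13 at the outer holes, stops at 0.15 either way. Slides with about 1 N once the pin is out. Aluminium block 52 by 56 mm, top at 150 mm, with a bracket towards the robot
- spout_tip (a point): centre of the lower end of the carriage's spout tube, 18 mm in diameter, 85 mm above the table, 120 mm from the plunger's axis towards the robot (-x of the rig); a funnel 62 mm across, top at 187 mm, sits above it. The tube strikes the cap's grip if that is in its way
- knob: black knob of the lock plunger on top of the carriage, upright cylinder 30 mm in diameter, 42 mm high. Origin on its axis, 26 mm above its underside and 16 mm below its top, 177 mm above the table when fully home; same heading as the rig
- plunger (a joint): lift of the lock plunger in m: 0 fully home (knob's underside about 1 mm above the carriage block, 14 mm of pin in the rail), stop at 0.022. A 700 N/m spring holds it at about 0.005 when left alone: about 4 N of push brings it home, lifting to 0.018 takes about 9 N. The pin is out above 0.014; let down beside a hole it rests on the rail top
- bowl: loose steel bowl, 150 mm across, 60 mm high
- dish: loose white dish, 110 mm across, 30 mm high
- spoon: loose steel spoon, 170 mm long, lying flat
- weight: loose brass weight, 40 mm across, 48 mm high, standing in front of the rig
- jar: loose clear jar with a lid, 64 mm across, 85 mm high, standing behind the rail
- collar: loose steel collar, 68 mm across, 20 mm high, lying behind the rail
- brush: loose brush, 200 mm long, lying flat
Things that resemble listed ones, but are neither listed nor needed, are in the scene too. What is shaped like the cell but blue or green is not meant.

How it is judged:
By the outcome, as a careful person would: the job done as asked, in the order asked, and still so for the second after the job is handed in, while the arm keeps its last pose, push and grip.
It also fails if it takes over 53 s, if anything falls off the work surface, if the arm or the gripper's body presses on something with over 40 N, if the wrist force passes 120 N, or if a joint passes its speed limit or range.

## Working session

There is one attempt and no reset: what is moved stays moved. The work goes in short steps, Python scripts to look and compute and a shell command to move; the robot and the scene stay as the last step left them, time stands still between calls to the robot, and variables do not carry over. Pictures are saved under pics/ and viewed, about 8 in all and at most 12, crops included, and the job is handed in when it is done.

```bash
mkdir -p pics; ls; python3 - <<'E'
from station import arm, read_camera
import cv2,numpy as np
s=arm.read_state();print(s)
ims=[]
for n in("scene","top"):
    c=read_camera(n);cv2.imwrite(f"pics/{n}0.png",c["color"][:,:,::-1]);print(n,c["mtx"].round(1).tolist(),np.array(c["R"]).round(4).tolist(),np.array(c["t"]).round(4).tolist())
    np.savez(f"{n}0.npz",**c)
c=read_camera("wrist");print(c["T_tool_cam"].round(4).tolist(),c["mtx"].round(1).tolist())
E
```

```text
pics
{'time_s': 0.0, 'q': array([-1.22840607e+00,  1.31164911e-01,  1.48927698e+00, -9.15437830e-06,
        1.52296144e+00, -8.54184919e-02]), 'dq': array([-5.81301064e-04,  5.02833253e-04,  3.03822569e-04,  7.06849665e-04,
        7.24199521e-05,  8.70434439e-04]), 'joint_efforts': array([-4.28519168e-03, -5.69410729e+01, -5.00549805e+01, -4.15692548e-04,
        1.49522029e-02,  2.70142164e-05]), 'tool_pos': array([ 0.24875379, -0.54541733,  0.23024343]), 'eef_rot': array([ 0.15001729, -0.15018776,  0.69162567, -0.69035671]), 'contact_force': array([-0.11024797,  0.32977777, -0.36586082]), 'moment': array([ 0.02933227, -0.00928035, -0.00809682]), 'grip_width': 1.0013220102742622}
scene [[504.0, 0.0, 279.7], [0.0, 504.0, 200.6], [0.0, 0.0, 1.0]] [[0.1903, 0.9817, -0.0119], [0.7909, -0.1605, -0.5905], [-0.5816, 0.1029, -0.8069]] [-0.1142, -0.3522, 1.7038]
top [[435.0, 0.0, 277.6], [0.0, 435.0, 208.8], [0.0, 0.0, 1.0]] [[0.0169, -0.9994, -0.0296], [-0.9911, -0.0129, -0.1325], [0.132, 0.0316, -0.9907]] [0.0287, 0.5442, 1.1559]
[[-0.0005, 0.9476, 0.3193, -0.0824], [0.001, -0.3193, 0.9476, -0.1433], [1.0, 0.0008, -0.0008, -0.0005], [0.0, 0.0, 0.0, 1.0]] [[375.2, 0.0, 280.6], [0.0, 375.2, 215.6], [0.0, 0.0, 1.0]]
```

View pics/scene0.png

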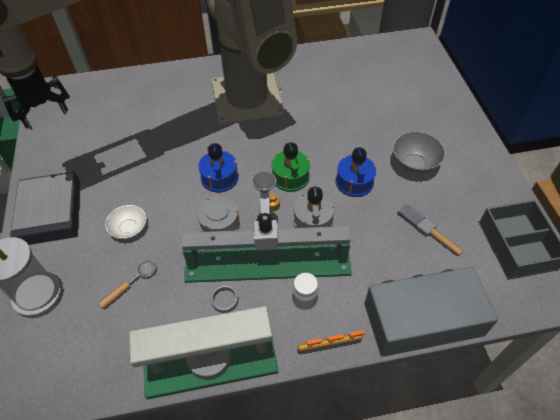

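View pics/top0.png

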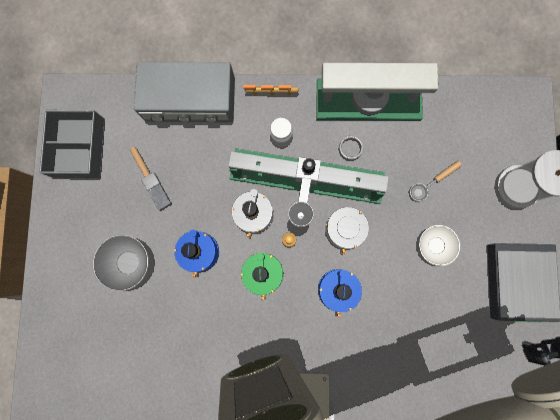

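Candidates for the cap: the black grip on a metal cell at scene (315,195) / top (251,209). Lookalikes are blue cells at scene (218,168) and (357,172) and green at scene (290,165), plus a metal cell without cap at scene (218,213). For the knob: black cylinder at scene (265,222) / top (309,165). I choose the metal-cell cap and will check it in a crop.

```bash
python3 - <<'E'
import cv2,numpy as np
t=cv2.imread("pics/top0.png")[140:250,220:395];s=cv2.imread("pics/scene0.png")[170:290,175:365]
a=cv2.resize(t,(700,440)*1,interpolation=cv2.INTER_CUBIC)  # x4
cv2.imwrite("pics/crop_t.png",a)
b=cv2.resize(s,None,fx=4,fy=4,interpolation=cv2.INTER_CUBIC);cv2.imwrite("pics/crop_s.png",b)
for n in("top","scene"):
    im=cv2.imread(f"pics/{n}0.png");m=(im.max(2)<45).astype(np.uint8)
    k,l,st,ce=cv2.connectedComponentsWithStats(m)
    for i in range(1,k):
        if 25<st[i,4]<600: print(n,st[i],ce[i].round(1))
E
```

```text
top [556 135   4  15  43] [558.  142.4]
top [303 165  12   9  49] [308. 170.]
top [188 245  10  13  37] [194.4 252.1]
top [523 337  37  28 547] [541.3 350.3]
top [230 356  49  20 334] [254.1 365.7]
top [249 405  58  15 556] [282.5 413.2]
scene [  0   0   8  26 156] [ 2.9 12. ]
scene [205   0  37  73 480] [218.5  39.1]
scene [380   0  18  32 320] [387.2  14.4]
scene [421   0  13  26 170] [427.4  10.1]
scene [431   0  14  33 221] [437.2  14.3]
scene [ 15  25  17  30 106] [22.3 37.6]
scene [78 32  8 19 57] [82.  39.1]
scene [262  74   5  22  41] [264.2  83. ]
scene [  0 140  16  28 301] [  7.2 150.8]
scene [284 143  13  16 150] [290.3 151. ]
scene [209 144  13  15 138] [215.  151.8]
scene [353 149  13  15 143] [358.6 156.3]
scene [308 188  14  16 165] [314.5 196. ]
scene [258 214  14  19 167] [264.9 223.2]
scene [337 244   4  15  38] [338.4 250. ]
scene [192 251   6  15  56] [194.6 256.5]
scene [545 260  15   9  67] [553.5 264.3]
scene [378 338   5  15  42] [380.5 344.6]
scene [465 387  10   9  44] [469.4 392. ]
scene [323 400  35  20 315] [338.6 412.3]
scene [283 408   7  12  39] [286.1 413.2]
```

View pics/crop_t.png

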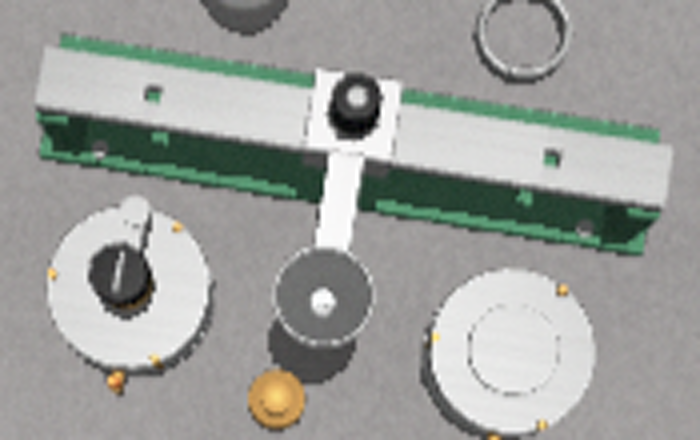

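View pics/crop_s.png

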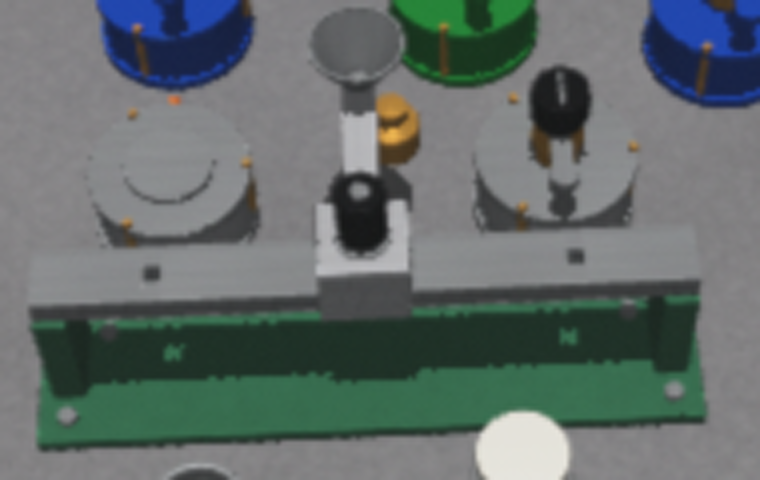

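The crops confirm it: a metal cell with the black cap at top crop (119,273), its arm running towards the rail. The knob top is at (356,92), and the free rail holes are at (153,93) and (552,158). The spout stands between the cells.

```bash
cat > h.py <<'E'
import numpy as np,cv2
from scipy.spatial.transform import Rotation as Rn
C={n:np.load(f"{n}0.npz") for n in("top","scene")}
def ray(n,uv):
    c=C[n];R=c["R"];o=-R.T@c["t"];d=R.T@np.linalg.solve(c["mtx"],[uv[0],uv[1],1]);return o,d
def plane(n,uv,z):
    o,d=ray(n,uv);return (o+d*(z-o[2])/d[2])
def tri(a,b):
    A=np.zeros((3,3));r=np.zeros(3)
    for o,d in(ray("top",a),ray("scene",b)):
        d=d/np.linalg.norm(d);P=np.eye(3)-np.outer(d,d);A+=P;r+=P@o
    return np.linalg.solve(A,r)
def quat(s): q=s["eef_rot"];return Rn.from_quat([q[1],q[2],q[3],q[0]])
E
python3 - <<'E'
from h import *
T=lambda x,y:((x+.5)/4-.5+220,(y+.5)/4-.5+140)
S=lambda x,y:((x+.5)/4-.5+175,(y+.5)/4-.5+170)
L=[("holeL",T(153,93),S(576,256),.118),("holeR",T(552,158),S(151,272),.118),("knobtop",T(356,92),S(359,190),.198),("captop",T(119,273),S(561,88),.131),("pivot",T(136,208),S(563,190),.101),("funnel",T(323,296),S(357,45),.187),("cell",T(130,288),S(556,165),.06)]
P={}
for n,a,b,z in L:
    print(n,plane("top",a,z)[:2].round(4),plane("scene",b,z)[:2].round(4),tri(a,b).round(4))
    P[n]=(plane("top",a,z)[:2]+plane("scene",b,z)[:2])/2
d=P["holeL"]-P["holeR"];yaw=np.arctan2(-d[0],d[1]);m=(P["holeL"]+P["holeR"])/2
print("len",np.linalg.norm(d),"yaw",yaw,"mid",m)
R=np.array([[np.cos(yaw),-np.sin(yaw)],[np.sin(yaw),np.cos(yaw)]])
for n,p in(("cap",(-.12,.13)),("pivot",(-.075,.13)),("funnel",(-.12,0)),("knob",(0,0)),("knob2",(0,.13))):print(n,m+R@p)
from station import arm
s=arm.read_state();print(quat(s).as_matrix().round(3))
E
```

```text
holeL [0.6522 0.0873] [0.6538 0.0884] [0.6528 0.0881 0.1164]
holeR [ 0.6121 -0.1697] [ 0.6137 -0.1691] [ 0.6125 -0.1695  0.1163]
knobtop [ 0.6347 -0.0409] [ 0.6335 -0.0403] [ 0.6344 -0.0406  0.1994]
captop [0.5325 0.1051] [0.5354 0.1064] [0.5331 0.1063 0.1278]
pivot [0.5795 0.098 ] [0.5933 0.0954] [0.5823 0.0992 0.0842]
funnel [ 0.5127 -0.0226] [ 0.5186 -0.0218] [ 0.5136 -0.022   0.1807]
cell [0.532  0.1044] [0.5458 0.1038] [0.5342 0.1066 0.0428]
len 0.2603547204438467 yaw -0.1546730003696996 mid [ 0.63296696 -0.04075916]
cap [0.53442693 0.10617573]
pivot [0.57888972 0.09924317]
funnel [ 0.51439952 -0.02227232]
knob [ 0.63296696 -0.04075916]
knob2 [0.65299437 0.08768889]
[[-0.91  -0.     0.415]
 [-0.415  0.001 -0.91 ]
 [-0.    -1.    -0.001]]
```

Measurements agree: hole spacing 260 mm, cap and knob within 2 mm of the rig model, cell on the +y side. Rig origin is (0.633,-0.041), yaw -0.155, and the cap is at (0.534,0.106). Moving now.

```bash
python3 -m pendant '[-0.033,0,-0.03,0,0,0,1,-0.033,0,-0.03,0,0,0,1,-0.033,0,-0.03,0,0,0,1,-0.033,0,-0.03,0,0,0,1,-0.033,0,-0.03,0,0,0,1,-0.033,0,-0.03,0,0,0,1,-0.033,0,-0.03,0,0,0,1,-0.033,0,-0.03,0,0,0,1,-0.033,0,-0.03,0,0,0,1,-0.033,0,-0.03,0,0,0,1]' 40
python3 -m pendant '[-0.033,0,-0.03,0,0,0,1,-0.033,0,-0.03,0,0,0,1,-0.033,0,-0.03,0,0,0,1,-0.033,0,-0.03,0,0,0,1,-0.033,0,-0.03,0,0,0,1,0,0,0,0,0.149,0,0.8,0,0,0,0,0.149,0,0.8,0,0,0,0,0.149,0,0.8,0,0,0,0,0.149,0,0.8,0,0,0,0,0.149,0,0.8]'
cat >> h.py <<'E'
def st(target=None):
    from station import arm
    s=arm.read_state();R=quat(s).as_matrix();p=np.array(s["tool_pos"])
    print("t",round(s["time_s"],2),"p",p.round(4),"F",np.round(s["contact_force"],1),"M",np.round(s["moment"],2),"g",round(s["grip_width"],3),"q",np.round(s["q"],2))
    print("toolz az",np.degrees(np.arctan2(R[1,2],R[0,2])).round(1),"ydown",R[:,1].round(3))
    if target is not None: print("shift tool",(R.T@(np.array(target)-p)).round(4))
    return s,R,p
E
python3 -c "
from h import *;st([.5344,.1062,.14])"
```

```text
time_s: 1.15
tool_pos: [0.425, -0.1342, 0.2312]
eef_rot: [-0.15, 0.15, -0.691, 0.691]
contact_force: [0.8, 0.3, -0.5]
grip_width: 0.999
time_s: 2.15
tool_pos: [0.5124, 0.069, 0.2309]
eef_rot: [0.114, -0.113, -0.698, 0.698]
contact_force: [-0.3, -0.7, 0.2]
grip_width: 0.799
t 2.15 p [0.5124 0.069  0.2309] F [-0.3 -0.7  0.2] M [ 0.04  0.01 -0.03] g 0.799 q [ 0.03 -0.09  1.72 -0.    1.52  1.93]
toolz az -108.5 ydown [-0.001 -0.    -1.   ]
shift tool [-0.0091  0.0909 -0.0423]
```

```bash
python3 -m pendant '[-0.009,0.025,-0.042,0,0,0,0.8,0,0.025,0,0,0,0,0.8,0,0,0,0,0,0,0.8]'
python3 - <<'E'
from h import *
from station import read_camera
s,R,p=st([.5344,.1062,.104])
c=read_camera("wrist");im=c["color"][:,:,::-1].copy()
T=c["T_tool_cam"];np.savez("wrist1.npz",p=p,Rt=R,**c)
def proj(X):
    xt=R.T@(np.array(X)-p);xc=T[:3,:3].T@(xt-T[:3,3]);u=c["mtx"]@xc;return u[:2]/u[2]
for X in([.5344,.1062,.131],[.5789,.0992,.101]):
    u=proj(X);print(u);cv2.drawMarker(im,(int(u[0]),int(u[1])),(0,0,255),0,12)
cv2.imwrite("pics/w1.png",im)
E
```

```text
time_s: 2.45
tool_pos: [0.5316, 0.1063, 0.1767]
eef_rot: [0.114, -0.108, -0.698, 0.699]
contact_force: [-0.9, 1.1, -0.5]
grip_width: 0.802
t 2.45 p [0.5316 0.1063 0.1767] F [-0.9  1.1 -0.5] M [ 0.    0.01 -0.04] g 0.802 q [ 0.1   0.01  1.71 -0.    1.42  1.99]
toolz az -108.1 ydown [-0.008 -0.001 -1.   ]
shift tool [-0.0032  0.0727 -0.001 ]
[280.11833248 241.94961627]
[267.68968738 151.1214316 ]
```

View pics/w1.png

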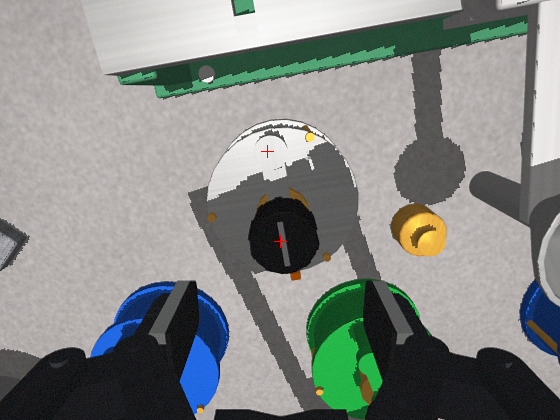

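The wrist view shows the black grip centred at (283,236), about 2 mm from the prediction at (280,242). The pivot is at (270,145), and the fingers at (170,310) and (385,310) straddle the grip. Descending.

```bash
python3 -m pendant '[-0.001,0.024,0,0,0,0,0.8,0,0.024,0,0,0,0,0.8,0,0.024,0,0,0,0,0.8,0,0,0,0,0,0,0.8]'
python3 -c "
from h import *;st([.535,.1062,.104])"
```

```text
time_s: 2.9
tool_pos: [0.5333, 0.1049, 0.1073]
eef_rot: [0.113, -0.11, -0.698, 0.699]
contact_force: [-1.2, 0.7, -1.0]
grip_width: 0.799
t 2.9 p [0.5333 0.1049 0.1073] F [-1.2  0.7 -1. ] M [-0.02  0.    0.  ] g 0.799 q [ 0.1   0.08  1.78 -0.    1.29  1.99]
toolz az -108.2 ydown [-0.004 -0.001 -1.   ]
shift tool [-0.0012  0.0033 -0.0018]
```

```bash
python3 -m pendant '[-0.001,0.002,-0.002,0,0,0,0.4,0,0,0,0,0,0,0.3,0,0,0,0,0,0,0.3,0,0,0,0,0,0,0.3,0,0,0,0,0,0,0.3,0,0,0,0,0,0,0.3]' 40
python3 -c "
from h import *;st([.535,.1062,.104])"
```

```text
time_s: 3.5
tool_pos: [0.5377, 0.106, 0.1099]
eef_rot: [0.111, -0.113, -0.698, 0.699]
contact_force: [-4.6, -6.5, 6.6]
grip_width: 0.427
t 3.5 p [0.5377 0.106  0.1099] F [-4.6 -6.5  6.6] M [-1.14  0.83  0.04] g 0.427 q [ 0.1   0.08  1.77 -0.    1.29  1.99]
toolz az -108.2 ydown [ 0.002 -0.002 -1.   ]
shift tool [0.0027 0.0059 0.0007]
```

```bash
python3 -m pendant '[0,-0.002,0,0,-0.149,0,0.3,0,-0.001,0,0,-0.149,0,0.3,0,-0.001,0,0,-0.149,0,0.3,0,-0.001,0,0,-0.149,0,0.3,0,-0.001,0,0,-0.149,0,0.3,0,-0.001,0,0,-0.149,0,0.3,0,-0.001,0,0,-0.149,0,0.3,0,-0.001,0,0,-0.149,0,0.3,0,-0.001,0,0,-0.149,0,0.3,0,0,0,0,0,0,0.3]'
python3 - <<'E'
from h import *
from station import read_camera
st([.535,.1062,.118])
c=read_camera("scene");cv2.imwrite("pics/s2.png",cv2.resize(c["color"][150:270,240:400,::-1],None,fx=4,fy=4))
E
```

```text
time_s: 4.5
tool_pos: [0.5352, 0.1076, 0.118]
eef_rot: [0.347, -0.349, 0.616, -0.615]
contact_force: [-9.4, 2.1, 0.3]
grip_width: 0.428
t 4.5 p [0.5352 0.1076 0.118 ] F [-9.4  2.1  0.3] M [0.49 1.7  0.01] g 0.428 q [0.1  0.07 1.76 0.   1.31 0.64]
toolz az -31.0 ydown [-0.004  0.001 -1.   ]
shift tool [ 0.0013 -0.      0.0005]
```

View pics/s2.png

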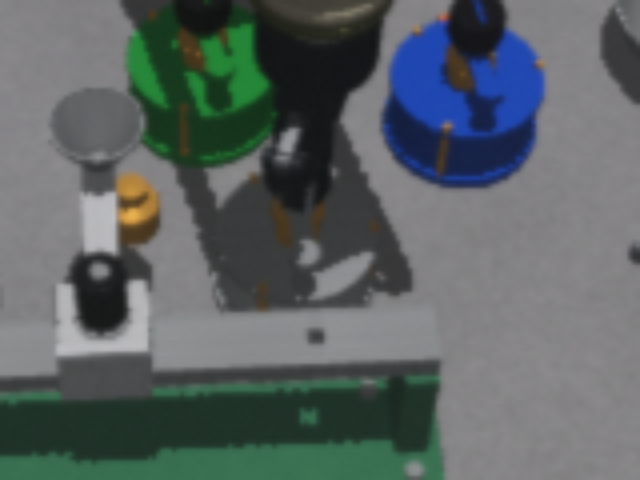

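The scene view shows the gripper on the grip at (300,170), with the cap turned 1.35 rad and up 8 mm. Now the outward (clockwise) swing, a rigid turn about the pivot.

```bash
python3 -m pendant '[-0.006,0,-0.002,0,0.14,0,0.3,-0.006,0,-0.002,0,0.14,0,0.3,-0.006,0,-0.002,0,0.14,0,0.3,-0.006,0,-0.002,0,0.14,0,0.3,0,0,0,0,0,0,0.3]'
python3 - <<'E'
from h import *
s,R,p=st()
d=p[:2]-[.579,.0992];print("r",np.linalg.norm(d),"arm",np.degrees(np.arctan2(d[1],d[0]))-171.1)
E
```

```text
time_s: 5.05
tool_pos: [0.5482, 0.1303, 0.1184]
eef_rot: [-0.162, 0.161, -0.688, 0.688]
contact_force: [1.1, -1.6, -3.3]
grip_width: 0.432
t 5.05 p [0.5482 0.1303 0.1184] F [ 1.1 -1.6 -3.3] M [ 0.14 -0.09 -0.01] g 0.432 q [ 0.14  0.11  1.72 -0.    1.31  1.25]
toolz az -63.5 ydown [ 0.002  0.    -1.   ]
r 0.04376246155407118 arm -36.31996158811839
```

```bash
python3 -m pendant '[-0.006,0,-0.002,0,0.14,0,0.3,-0.006,0,-0.002,0,0.14,0,0.3,-0.006,0,-0.002,0,0.14,0,0.3,-0.003,0,-0.001,0,0.07,0,0.3,0,0,0,0,0,0,0.3]'
python3 - <<'E'
from h import *
s,R,p=st()
d=p[:2]-[.579,.0992];print("r",np.linalg.norm(d),"arm",np.degrees(np.arctan2(d[1],d[0]))-171.1)
E
```

```text
time_s: 5.55
tool_pos: [0.5667, 0.1405, 0.1183]
eef_rot: [0.008, -0.01, -0.706, 0.708]
contact_force: [3.6, -8.6, -3.4]
grip_width: 0.429
t 5.55 p [0.5667 0.1405 0.1183] F [ 3.6 -8.6 -3.4] M [-1.25 -0.51  0.01] g 0.429 q [ 0.16  0.17  1.66 -0.    1.31  1.75]
toolz az -91.4 ydown [ 0.002 -0.003 -1.   ]
r 0.04312719518294438 arm -64.49545184865066
```

```bash
python3 -m pendant '[0,0,0,0,0,0,0.8,0,0,0,0,0,0,0.8,0,0,0,0,0,0,0.8,0,-0.03,0,0,0,0,0.8,0,-0.04,0,0,0,0,0.8,0,-0.05,0,0,0.13,0,0.8,0,0,0,0,0,0,0.8]'
python3 - <<'E'
from h import *
from station import read_camera
s,R,p=st([.633,-.0408,.235])
c=read_camera("scene");cv2.imwrite("pics/s3.png",cv2.resize(c["color"][150:270,240:400,::-1],None,fx=4,fy=4))
E
```

```text
time_s: 6.25
tool_pos: [0.5693, 0.1433, 0.247]
eef_rot: [-0.051, 0.061, 0.706, -0.704]
contact_force: [0.7, 0.6, 0.9]
grip_width: 0.796
t 6.25 p [0.5693 0.1433 0.247 ] F [0.7 0.6 0.9] M [-0.01  0.    0.07] g 0.796 q [0.16 0.08 1.52 0.   1.53 1.89]
toolz az -99.1 ydown [ 0.014  0.002 -1.   ]
shift tool [-0.0918  0.0124  0.1718]
```

View pics/s3.png

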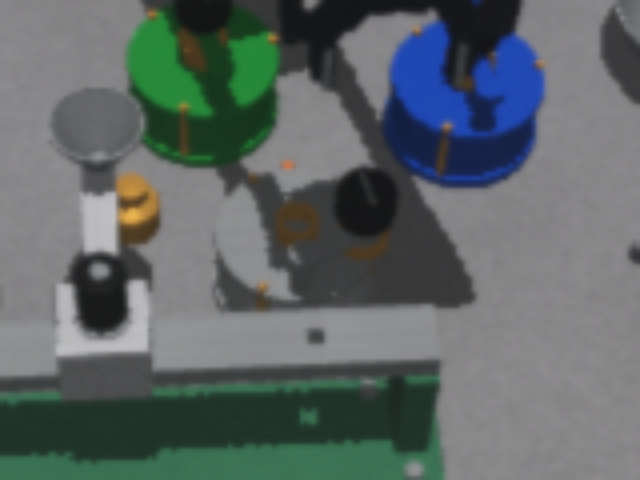

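The picture shows the cap swung aside at (365,200) and the neck open at (297,222). On to the knob.

```bash
python3 -m pendant '[-0.018,0,0.034,0,0,0,0.8,-0.018,0,0.034,0,0,0,0.8,-0.018,0,0.034,0,0,0,0.8,-0.018,0,0.034,0,0,0,0.8,-0.018,0,0.034,0,0,0,0.8,-0.002,0,0.002,0,0,0,0.8,0,0,0,0,0,0,0.8]'
python3 - <<'E'
from h import *
from station import read_camera
s,R,p=st([.6335,-.0408,.163])
c=read_camera("wrist");T=c["T_tool_cam"];im=c["color"][:,:,::-1].copy()
X=np.array([.6335,-.0408,.198]);xt=R.T@(X-p);xc=T[:3,:3].T@(xt-T[:3,3]);u=c["mtx"]@xc;u=u[:2]/u[2];print("pred",u,"depth",xc[2])
cv2.drawMarker(im,(int(u[0]),int(u[1])),(0,0,255),0,12);cv2.imwrite("pics/w2.png",im)
E
```

```text
time_s: 7.0
tool_pos: [0.6291, -0.0426, 0.236]
eef_rot: [-0.056, 0.055, 0.705, -0.705]
contact_force: [0.3, 0.6, 0.4]
grip_width: 0.802
t 7.0 p [ 0.6291 -0.0426  0.236 ] F [0.3 0.6 0.4] M [ 0.01 -0.02 -0.01] g 0.802 q [-0.15  0.21  1.39  0.    1.54  1.58]
toolz az -99.0 ydown [-0.002  0.001 -1.   ]
shift tool [-0.0042  0.073  -0.0024]
pred [277.28264176 245.85468416] depth 0.19668312519864012
```

View pics/w2.png

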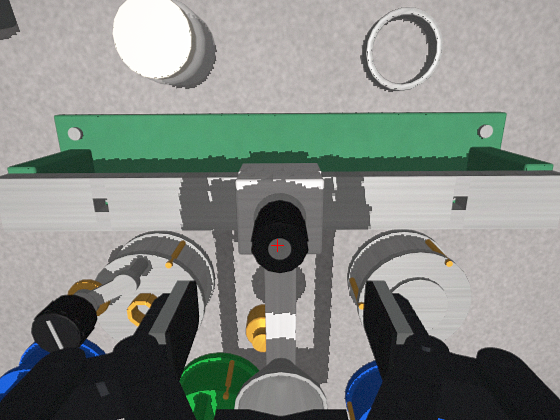

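The wrist view shows the knob top at (279,246), matching the prediction of (277,246). Descending and gripping.

```bash
python3 -m pendant '[-0.004,0.024,-0.002,0,0,0,0.8,0,0.024,0,0,0,0,0.8,0,0.023,0,0,0,0,0.8,0,0,0,0,0,0,0.8]'
python3 -c "
from h import *;st([.6335,-.0408,.163])"
python3 -m pendant '[0,0,0,0,0,0,0.3,0,0,0,0,0,0,0.2,0,0,0,0,0,0,0.2,0,0,0,0,0,0,0.2,0,0,0,0,0,0,0.2,0,0,0,0,0,0,0.2,0,0,0,0,0,0,0.2]' 80
python3 -c "
from h import *;st([.6335,-.0408,.163])"
```

```text
time_s: 7.45
tool_pos: [0.6308, -0.0383, 0.1617]
eef_rot: [-0.057, 0.052, 0.705, -0.705]
contact_force: [-0.0, 0.8, -0.7]
grip_width: 0.795
t 7.45 p [ 0.6308 -0.0383  0.1617] F [-0.   0.8 -0.7] M [0.07 0.07 0.03] g 0.795 q [-0.14  0.26  1.47  0.    1.42  1.58]
toolz az -98.8 ydown [-0.007  0.001 -1.   ]
shift tool [-0.0031 -0.0013  0.0021]
time_s: 8.15
tool_pos: [0.6346, -0.0412, 0.1675]
eef_rot: [0.054, -0.056, -0.705, 0.705]
contact_force: [0.4, -6.0, 6.3]
grip_width: 0.327
t 8.15 p [ 0.6346 -0.0412  0.1675] F [ 0.4 -6.   6.3] M [-0.77 -0.11 -0.  ] g 0.327 q [-0.15  0.26  1.46 -0.    1.42  1.58]
toolz az -99.0 ydown [ 0.002 -0.001 -1.   ]
shift tool [ 0.0011  0.0045 -0.0002]
```

```bash
python3 -m pendant '[0,-0.008,0,0,0,0,0.2,0,-0.008,0,0,0,0,0.2,0,-0.006,0,0,0,0,0.2,0,0,0,0,0,0,0.2,0,0,0,0,0,0,0.2]'
python3 -c "
from h import *;st([.6335,-.0408,.1855])"
```

```text
time_s: 8.65
tool_pos: [0.6345, -0.0401, 0.1862]
eef_rot: [-0.055, 0.055, 0.705, -0.705]
contact_force: [11.5, -2.7, -12.1]
grip_width: 0.326
t 8.65 p [ 0.6345 -0.0401  0.1862] F [ 11.5  -2.7 -12.1] M [-0.18 -1.95  0.05] g 0.326 q [-0.14  0.25  1.44  0.    1.45  1.58]
toolz az -98.9 ydown [ 0.001  0.001 -1.   ]
shift tool [0.0009 0.0007 0.0008]
```

```bash
python3 -m pendant '[-0.002,0,-0.012,0,0,0,0.2,-0.001,0,-0.016,0,0,0,0.2,0,0,-0.016,0,0,0,0.2,0,0,0,0,0,0,0.2]'
python3 - <<'E'
from h import *
s,R,p=st()
e=np.array([.154,.988]);d=p[:2]-[.6345,-.0401];print("along",d@e,"lat",d@[.988,-.154])
E
```

```text
time_s: 9.05
tool_pos: [0.642, 0.0066, 0.1861]
eef_rot: [-0.056, 0.052, 0.706, -0.704]
contact_force: [-5.5, 1.5, -11.4]
grip_width: 0.327
t 9.05 p [0.642  0.0066 0.1861] F [ -5.5   1.5 -11.4] M [ 0.52  0.67 -0.1 ] g 0.327 q [-0.07  0.27  1.41  0.    1.46  1.65]
toolz az -98.8 ydown [-0.005  0.003 -1.   ]
along 0.047259657199596704 lat 0.00021746092437186217
```

```bash
python3 -m pendant '[0.001,0,-0.016,0,0,0,0.2,0,0,-0.016,0,0,0,0.2,0,0,-0.016,0,0,0,0.2,0,0,-0.016,0,0,0,0.2,0,0,-0.014,0,0,0,0.2,0,0,0,0,0,0,0.2,0,0,0,0,0,0,0.2]'
python3 - <<'E'
from h import *
s,R,p=st()
e=np.array([.154,.988]);d=p[:2]-[.6345,-.0401];print("along",d@e,"lat",d@[.988,-.154], "to go",(np.array([.653,.0877])-p[:2])@e)
from station import read_camera
n=read_camera("scene");cv2.imwrite("pics/s4.png",cv2.resize(n["color"][140:280,240:400,::-1],None,fx=4,fy=4))
E
```

```text
time_s: 9.75
tool_pos: [0.6534, 0.0819, 0.1865]
eef_rot: [-0.056, 0.053, 0.705, -0.705]
contact_force: [-5.0, 2.2, -21.1]
grip_width: 0.327
t 9.75 p [0.6534 0.0819 0.1865] F [ -5.    2.2 -21.1] M [ 0.63  0.7  -0.08] g 0.327 q [0.05 0.31 1.36 0.   1.47 1.77]
toolz az -98.8 ydown [-0.004  0.001 -1.   ]
along 0.12340778172847315 lat -7.08662405499392e-05 to go 0.005707618271526854
```

View pics/s4.png

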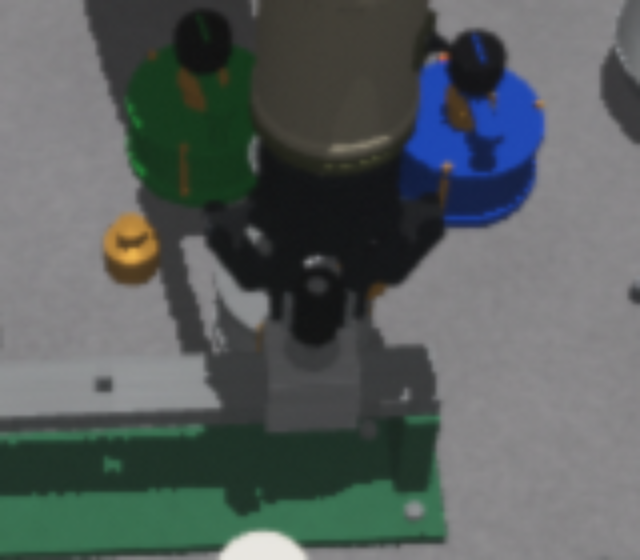

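The scene view shows the carriage at (315,390) near the +y end. The funnel is hidden behind the gripper and everything else is undisturbed. About 6.5 mm to go.

```bash
python3 -m pendant '[0,0.002,-0.004,0,0,0,0.2,0,0,-0.003,0,0,0,0.2,0,0,0,0,0,0,0.2,0,0,0,0,0,0,0.2]'
python3 - <<'E'
from h import *
s,R,p=st()
e=np.array([.154,.988]);d=p[:2]-[.6345,-.0401];print("along",d@e,"lat",d@[.988,-.154])
E
```

```text
time_s: 10.2
tool_pos: [0.6546, 0.0884, 0.1863]
eef_rot: [-0.056, 0.054, 0.705, -0.705]
contact_force: [-10.9, 3.0, -12.6]
grip_width: 0.327
t 10.2 p [0.6546 0.0884 0.1863] F [-10.9   3.  -12.6] M [0.68 1.65 0.  ] g 0.327 q [0.06 0.32 1.36 0.   1.47 1.78]
toolz az -98.9 ydown [-0.003  0.001 -1.   ]
along 0.13006502316894614 lat 4.941769136142194e-05
```

```bash
python3 -m pendant '[0.002,0.005,0,0,0,0,0.2,0,0.005,0,0,0,0,0.2,0,0.005,0,0,0,0,0.2,0,0.004,0,0,0,0,0.2,0,0,0,0,0,0,0.2,0,0,0,0,0,0,0.2]'
python3 - <<'E'
from h import *
s,R,p=st()
e=np.array([.154,.988]);d=p[:2]-[.6345,-.0401];print("along",d@e,"lat",d@[.988,-.154])
E
```

```text
time_s: 10.8
tool_pos: [0.6544, 0.0872, 0.1695]
eef_rot: [0.054, -0.056, -0.705, 0.705]
contact_force: [-9.0, -1.8, -2.2]
grip_width: 0.325
t 10.8 p [0.6544 0.0872 0.1695] F [-9.  -1.8 -2.2] M [-0.15  1.46  0.01] g 0.325 q [ 0.05  0.32  1.38 -0.    1.44  1.78]
toolz az -98.9 ydown [ 0.002 -0.    -1.   ]
along 0.1288166184480836 lat 2.1920833121432926e-05
```

```bash
python3 -m pendant '[0.001,0.004,0,0,0,0,0.2,0,0.003,0,0,0,0,0.2,0,0,0,0,0,0,0.2,0,0,0,0,0,0,0.2]'
python3 -c "
from h import *;st()"
python3 -m pendant '[0.001,0.004,0,0,0,0,0.2,0,0,0,0,0,0,0.2,0,0,0,0,0,0,0.2,0,0,0,0,0,0,0.2]'
python3 -c "
from h import *;st()"
```

```text
time_s: 11.2
tool_pos: [0.6544, 0.0871, 0.1643]
eef_rot: [0.054, -0.057, -0.705, 0.705]
contact_force: [-8.1, -2.7, 3.6]
grip_width: 0.326
t 11.2 p [0.6544 0.0871 0.1643] F [-8.1 -2.7  3.6] M [-0.32  1.49  0.01] g 0.326 q [ 0.06  0.32  1.39 -0.    1.42  1.78]
toolz az -98.9 ydown [ 0.005 -0.    -1.   ]
time_s: 11.6
tool_pos: [0.6545, 0.0872, 0.1641]
eef_rot: [-0.052, 0.058, 0.705, -0.705]
contact_force: [-16.1, -4.1, 20.5]
grip_width: 0.321
t 11.6 p [0.6545 0.0872 0.1641] F [-16.1  -4.1  20.5] M [-0.5   2.76 -0.02] g 0.321 q [ 0.06  0.32  1.39 -0.    1.42  1.78]
toolz az -98.9 ydown [ 0.008 -0.001 -1.   ]
```

```bash
python3 -m pendant '[0,-0.001,0,0,0,0,0.2,0,0,0,0,0,0,0.2,0,0,0,0,0,0,0.2]'
python3 - <<'E'
from h import *
from station import read_camera
st()
a=read_camera("wrist")["color"][:,:,::-1];b=read_camera("top")["color"][60:300,150:470,::-1]
cv2.imwrite("pics/f.png",np.hstack([cv2.resize(a,(400,300)),cv2.resize(b,(400,300))]))
E
```

```text
time_s: 11.9
tool_pos: [0.6545, 0.0872, 0.1641]
eef_rot: [-0.052, 0.058, 0.705, -0.705]
contact_force: [-12.2, -2.7, 15.1]
grip_width: 0.324
t 11.9 p [0.6545 0.0872 0.1641] F [-12.2  -2.7  15.1] M [-0.5   2.22  0.06] g 0.324 q [ 0.06  0.32  1.39 -0.    1.42  1.78]
toolz az -99.0 ydown [ 0.008 -0.001 -1.   ]
```

View pics/f.png

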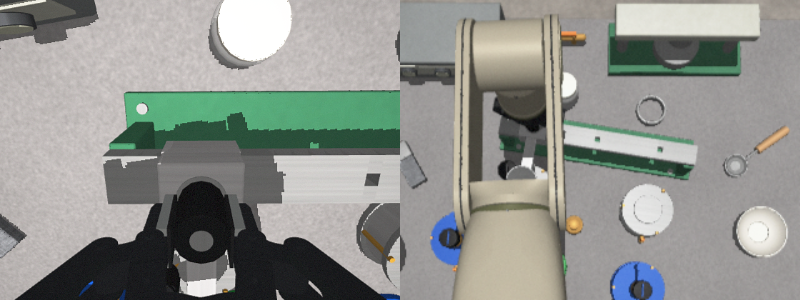

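The wrist half shows the knob held at (200,240), seated on the carriage. The top half shows the spout funnel at (520,172) with the cap beside it at (503,168), and the visible loose things where they were. Handing in.

```bash
python3 -c "
from station import arm;print(arm.hand_in())"
```

```text
the job is handed in; nothing more can be done
None
```

The soil cell is ready for filling and the job is handed in, at about 12 s of the 53 s allowed; `hand_in()` gave no verdict.

- **Cap:** I turned it 1.35 rad anticlockwise. It rose about 8 mm, as the thread should give. I then swung it about 1.12 rad outwards, and a picture showed the neck open.
- **Carriage:** I lifted the plunger to its stop and slid the carriage 130 mm along the rail to the +y hole.
- **Plunger:** I pushed it home in that hole. The tool stopped at 0.1641 m, which is 22 mm below the top stop and matches the full stroke. It was still held with about 15 N downwards, at a grip setting of 80 N.

**What did not fully check out:**
- About 12 N of sideways force remained on the tool at the end, from pushing with a slight tilt.
- At the end the arm partly hid the spout, the cap and some loose things. The spout's place over the neck therefore rests on the measured travel and the seated pin. The loose things I could see had not moved.

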